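# Lengthen the telescoping vee stand by one hole

### The arm

A 6-joint arm with a two-finger parallel gripper is mounted at the origin on the work surface. World frame = base frame: x ahead of the robot, y to its left, z up, the work surface at z = 0. Lengths are in m, angles in rad, forces in N, time in s.
With the tool pointing down it reaches from about 0.325 to 0.9 m from the base axis. Payload 6.1 kg.
Tool frame: the origin (TCP) lies at the centre of the arm's flange, where the gripper is bolted on; the fingertips stand bot.tip_reach ahead of it and the grasp point (between the pads) lies 155 mm ahead of it (bot.tip_reach is the distance from the TCP to the fingertips, in m); z points along the fingers, y is the direction in which the jaws open and shut (so a half turn about z gives the same grasp; the last joint's range is limited). The gripper opens to 85 mm and grips with 20 to 120 N. Pads are 22 mm wide; open, the fingers measure 114 mm over their backs; the gripper's body (76 mm by 85 mm) begins 54 mm behind the grasp point. The pads swing forward as they close: fully open they stand 13 mm farther back than shut.
Start: joints at [-1.242, 0.22, 1.526, -0, 1.395, -0.126], TCP at [0.275, -0.561, 0.405] pointing down, gripper open.
Joint ranges: [-2.98, 2.98], [-0.91, 2.08], [0.09, 2.57], [-1.24, 4.39], [0.2, 2.65], [-2.68, 2.68]. Speed limits (rad/s): [2.57, 2.57, 3.01, 3.14, 3.14, 3.14].

### API

Orientations are given as a 3x3 rotation matrix whose columns are the frame's x, y, z axes.
In Python, from workcell import readout, snapshot, camera_model, bot, models gives the robot as it stands.
- The arm moves only by the tool send_rows, never from a script. Its argument "commands" is a list of rows, each an object with "xyz": the shift along the tool's x, y, z scaled (see below), a list of three; "rotation": the turn, a rotation vector about the tool's x, y, z scaled (see below), a list of three. In form: [{"xyz": [tx, ty, tz], "rotation": [rx, ry, rz]}, ...]. A call has 1 to 5 rows; each row shifts and turns the pose as measured when the row begins, along the tool's axes as they then stand; what a row does not reach is not made up. The controller multiplies each number of a shift by 2 cm and each number of a turn by 6 degrees. A row lasts 1/8 s, in which the tool goes at most 62.5 mm and 10.7 degrees, less where a joint would pass 70% of its speed; a pose out of reach is approached as far as the arm can. A call with a number of a shift or a turn outside -1 to 1 is refused whole. A call with a gripper value outside its range is refused whole. "grip" is the closure, from 0 (fully open) to 1 (shut), set as the call begins (left out, the last holds). The fingers move at their own pace and stop on an object; "grip_force" is the grip in N (left out, the last holds). Time passes only in rows, so rows that do not move let the fingers close. It gives the time, the measured TCP pose, the force and the opening at its end, in the units of the state.
- readout.observe(): the state, without advancing time (a new reading comes with each control period).
- snapshot(name): name is "scene" or "top" or "wrist"; returns (picture, depth): 400x640x3 uint8, red, green, blue; 400x640 float32, m along the optical axis (not along the pixel's ray), 0 where there is no reading.
- camera_model(name): a dict with "vfov" (degrees; the focal length in pixels is half the picture's height over the tangent of half this angle, whatever the lens; pixels are square), "cx", "cy" (the principal point, pixels), "xyz" and "attitude" of the camera in the world; the wrist camera has in their place "T_tool_cam" (4x4, takes a point from camera to tool coordinates, whose origin is the TCP and whose axes are the flange's). Camera axes: x right, y down, z forward; pixel columns grow to the right and rows downward; lengths in m; the calibration is good to about 2 mm. The wrist camera is an equidistant fisheye: a pixel r from the principal point sees the ray r / f radians off the axis. A picture is of the moment at which its call begins: read the wrist's pose just before it. camera_model takes no time and is no camera call.
- bot.sign_off(): hands the job in, once; it reports no verdict.
Trained networks look in the newest picture that a camera, given by its name, has taken for a name from the list of things; names that differ only in an ending like _2 or _b are one class to them, and where a whole thing is asked for, a point or a joint stands for the part that bears it (a point fixed in the world has none). Each returns a list of dicts, best first, with "p" (0 to 1); they miss things now and then, are a little off and sometimes report something else, mostly with a low value. They report only what shows in the picture. A call takes as long as a camera call.
- models.spot_in(camera, name): "bbox" ([centre column, centre row, width, height] as shares, 0 to 1, of the picture: columns of its width, rows of its height, round what is visible of it).
The state is a dict: "clock": time; "q": joint angles; "joint_vel": joint speeds; "joint_efforts": joint torques, N m; "ee_pos": TCP position; "tool_rot": TCP orientation; "ft_force": force on the tool from outside, world axes, zero at the start; "moment": the same for the moment, N m; "grip_width": opening from 0.0 (shut) to 1.0 (fully open).
Only numpy, scipy, OpenCV 4.12 (cv2) and the standard library are available. Lean on these libraries where they do the work, as an engineer would, in place of code of your own. Each camera call takes 0.05 s, during which the arm holds its last target. There are 200 camera calls.

### The job

A longer camshaft is to be checked next, so lengthen the telescoping vee stand by one hole: squeeze its snap button flush with the square tube, slide the tube outwards until the button snaps out again in the next hole, without forcing the tube against the button. Then press the clamp lever on the bracket all the way down, and leave the parts and tools around the stand where they are.

Things in the scene. Friction and masses are not known exactly. Their poses are not given: they have to be found in the camera images.
- stand: Telescoping vee stand fixed to the bench: grey bracket, level 22 mm square steel inner tube, and over it a bare aluminium sleeve tube, 30 x 30 mm outside, centre line 80 mm above the bench, free space below. Origin on the bench below the tube's centre line at the snap button; z up, +y along the tube from bracket to free end (lengthening), +x the side with the button.
- button_tip (a point): Tip of the snap button: domed steel, 12 mm across, 80 mm above the bench, on the inner tube (does not travel with the sleeve), standing out sideways (stand's +x) 3.5 mm from the sleeve's face. Axes as the stand's. Its spring takes about 5 N to flush. One finger pad flat over button and face, the other on the tube's opposite face, presses it flush and grips the sleeve at once.
- used_hole (a point): Centre, on the sleeve's face, of the 14 mm hole the button now stands in; travels with the sleeve. The next hole is nearer the bracket, 42 to 70 mm from this one (its drilled plate is set differently on each stand). With the button flush, sliding pushes its dome under the 2.5 mm wall: up to about 20 N in the first 6 mm, then 2 to 4 N, till it snaps out in the next hole and the sleeve stops dead.
- snap (a joint): How far the snap button is pressed in, m: 0 fully out (locks the sleeve), 0.0035 flush with the sleeve's face, 0.006 under the sleeve's wall. Slide at 20 mm/s or less, or it may pass the hole; just before it snaps out, its dome draws the sleeve on with a few N. The button and its hole's edge stand up to 25 N between them; a harder shove counts as forcing.
- sleeve (a joint): Travel of the sleeve along the stand's +y, m: about 0 at the start, 0.042 to 0.070 at the next hole; end stops at -0.004 and 0.080. About 2 N of friction.
- sleeve_end (a point): Centre of the sleeve's free end face, 80 mm above the bench. At the start the sleeve reaches from stand y = -105 mm to here, y = +185 mm. Its last 26 mm carry a leg with an 80 mm wide foot and a steel vee (up to 135 mm above the bench), which travel with it; between y = -105 and +155 mm nothing of the stand is higher than the sleeve's top, 95 mm.
- bracket_top (a point): Centre of the bracket's top, 105 mm above the bench. The bracket is 50 mm wide and 60 mm long along the tube, centred at stand y = -140 mm, on a base plate 100 mm wide from y = -290 to -90 mm; a second, fixed vee, up to 125 mm high, stands at y = -270 mm.
- clamp (a joint): Clamp lever angle, rad: at 0 the lever leans 60 degrees from upright, its tip up and away from the sleeve (stand's -y); 0.60 is fully down, just below level, at its stop. Starts between 0 and 0.12 and stays where it is left. Takes 3 to 5 N at the finger.
- clamp_tip (a point): Middle of the lever's round rubber end (22 mm wide along the stand's x, 18 mm thick). The lever is a flat steel bar 16 mm wide, 7 mm thick, on a pivot along the stand's x at stand y = -140 mm, 118 mm above the bench, 68 mm from here. Pressing straight down on the bar 45 mm beyond the pivot (y = -185 mm) brings it down; its top there ends about 119 mm above the bench.
- socket: Loose steel socket, 26 mm across, 34 mm high, standing beside the stand; origin at the centre of its underside. Leave it.
- piston: Loose aluminium piston, 72 mm across, 52 mm high, on the robot's side of the stand; origin at the centre of its underside. Leave it.
- bearing: Loose steel bearing ring, 48 mm across, 15 mm high, lying beside the stand; origin at the centre of its underside. Leave it.
- spanner: Loose steel spanner, 170 mm long, lying on the robot's side of the stand; origin about the middle of its underside. Leave it.

How it is judged:
By the outcome, as a careful person would: the job done as asked, in the order asked, and still so for the second after the job is handed in, with the robot touching nothing.
It also fails if it takes over 45 s, if anything falls off the work surface, if the arm or the gripper's body presses on something with over 40 N, if the wrist force passes 120 N, or if a joint passes its speed limit or range.

## Working session

There is one attempt and no reset: what is moved stays moved. The work goes in short steps, Python scripts to look and compute and a tool call to move; the robot and the scene stay as the last step left them, time stands still between calls to the robot, and variables do not carry over. Pictures are saved under pics/ and viewed, about 8 in all and at most 12, crops included, and the job is handed in when it is done.

Besides the shell and the picture viewer there is one more tool, called after "Call:" as name(argument=value, ...), one argument or row to a line, values as JSON. send_rows: Moves the arm, as the interface text tells. Its arguments: {"type":"object","properties":{"commands":{"type":"array","items":{"type":"object","properties":{"xyz":{"type":"array","items":{"type":"number"}},"rotation":{"type":"array","items":{"type":"number"}}}}},"grip":{"type":"number"},"grip_force":{"type":"number"}},"required":["commands"]}

```bash
ls; mkdir -p pics; python3 - <<'E'
from workcell import readout, snapshot, camera_model, bot, models
import numpy as np, cv2
s=readout.observe(); print({k:np.round(v,3).tolist() for k,v in s.items()}); print(bot.tip_reach)
for n in ("scene","top"):
    p,d=snapshot(n); cv2.imwrite(f"pics/{n}0.png",p[:,:,::-1]); np.savez(f"{n}0.npz",p=p,d=d)
    print(n,camera_model(n))
    for t in ("stand","button_tip","used_hole","sleeve_end","bracket_top","clamp_tip","socket","piston","bearing","spanner"):
        print(t,[(np.round(np.array(r["bbox"])*[640,400,640,400]).tolist(),round(r["p"],2)) for r in models.spot_in(n,t)[:2]])
print(camera_model("wrist"))
a=cv2.imread("pics/scene0.png");b=cv2.imread("pics/top0.png")
cv2.imwrite("pics/both0.png",np.vstack([a,b])[:, :][::1] if 0 else cv2.resize(np.vstack([a,b]),(480,600)))
E
```

```text
pics
{'clock': 0.0, 'q': [-1.242, 0.221, 1.528, 0.0, 1.395, -0.126], 'joint_vel': [0.0, 0.001, 0.001, -0.0, 0.001, -0.0], 'joint_efforts': [0.003, -49.689, -38.939, 0.0, 0.011, -0.0], 'ee_pos': [0.274, -0.561, 0.404], 'tool_rot': [[0.898, 0.439, -0.001], [0.439, -0.898, 0.002], [0.0, -0.002, -1.0]], 'ft_force': [0.589, 0.299, -0.291], 'moment': [-0.028, 0.035, -0.015], 'grip_width': 1.002}
0.1734
scene {'vfov': 44.896289824601006, 'cx': 315.9017134706116, 'cy': 199.8177283034381, 'xyz': array([1.37227914, 0.12081   , 0.61597224]), 'attitude': array([[-0.08847751,  0.51775969, -0.85093868],
       [ 0.99606722,  0.04198317, -0.07802249],
       [-0.0046718 , -0.85449536, -0.51943802]])}
stand [([336.0, 213.0, 229.0, 103.0], 0.81)]
button_tip []
used_hole [([378.0, 230.0, 148.0, 67.0], 0.94)]
sleeve_end []
bracket_top [([334.0, 215.0, 234.0, 102.0], 0.87)]
clamp_tip [([277.0, 175.0, 39.0, 24.0], 0.89)]
socket [([315.0, 260.0, 9.0, 20.0], 0.47)]
piston [([385.0, 195.0, 34.0, 19.0], 0.7)]
bearing [([378.0, 230.0, 147.0, 76.0], 0.71), ([372.0, 282.0, 27.0, 24.0], 0.65)]
spanner [([379.0, 
[... 558 characters left out ...]
5)]
clamp_tip [([366.0, 218.0, 44.0, 14.0], 0.87)]
socket [([262.0, 195.0, 144.0, 52.0], 0.25)]
piston [([254.0, 262.0, 33.0, 37.0], 0.73), ([260.0, 194.0, 142.0, 55.0], 0.16)]
bearing [([272.0, 152.0, 16.0, 22.0], 0.65)]
spanner [([327.0, 265.0, 73.0, 17.0], 0.97)]
{'vfov': 65.70646984690485, 'cx': 323.398257094138, 'cy': 197.88457010024806, 'T_tool_cam': array([[ 3.29395798e-04, -9.57241647e-01, -2.89289337e-01,
         7.45597976e-02],
       [ 9.99999861e-01,  4.34564524e-04, -2.99311096e-04,
        -4.78146363e-06],
       [ 4.12227930e-04, -2.89289199e-01,  9.57241657e-01,
         3.20389528e-02],
       [ 0.00000000e+00,  0.00000000e+00,  0.00000000e+00,
         1.00000000e+00]])}
```

View pics/both0.png

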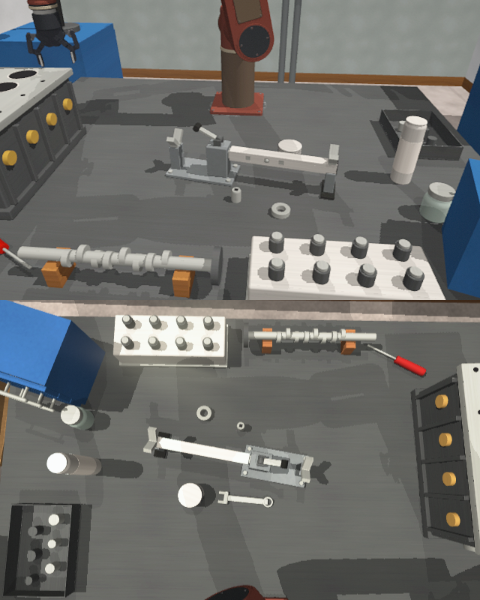

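```bash
cat > h.py <<'E'
from workcell import readout, snapshot, camera_model, bot, models
import numpy as np, cv2
def cloud(n,d):
    c=camera_model(n); f=200/np.tan(np.radians(c["vfov"]/2)); v,u=np.mgrid[0:400,0:640]
    P=np.stack([(u-c["cx"])/f*d,(v-c["cy"])/f*d,d],-1)
    return P@c["attitude"].T+c["xyz"]
E
python3 - <<'E'
from h import *
for n,box in (("top",(185,420,160,255)),("scene",(215,455,155,275))):
    d=np.load(n+"0.npz")["d"]; W=cloud(n,d); a,b,c,e=box
    w=W[c:e,a:b][d[c:e,a:b]>0]
    print(n,np.histogram(w[:,2],np.arange(-.01,.18,.01))[0])
    s=w[(w[:,2]>.088)&(w[:,2]<.1)]
    r=cv2.minAreaRect(s[:,:2].astype(np.float32)); print("sleeve-top z",np.median(s[:,2]),r)
    l=cv2.fitLine(s[:,:2].astype(np.float32),cv2.DIST_HUBER,0,.001,.001).ravel(); print("line",l)
    ax=l[:2]*np.sign(l[1]); nx=np.array([ax[1],-ax[0]]) 
    print("nx",nx,np.percentile(s[:,:2]@nx,[1,5,50,95,99]),"ax",np.percentile(s[:,:2]@ax,[0.5,5,50,95,99.5]))
    h=w[w[:,2]>.105]; print("high ax",np.histogram(h[:,:2]@ax,20))
    for k in range(0,1): pass
W=cloud("top",np.load("top0.npz")["d"])
for nm,u,v in(("piston",254,262),("bearing",272,152),("spanner",327,265),("clamp",366,218)): print(nm,W[v,u].round(3))
E
```

```text
top [10578  6793   735    48   117    83   205    52    58   100  1884   640
   293   375   118    70    95     0]
sleeve-top z 0.09428803044225831 ((0.5176237225532532, 0.08163875341415405), (0.46597108244895935, 0.05003161355853081), 81.4775619506836)
line [0.1670829  0.98594284 0.52911    0.13804987]
nx [ 0.98594284 -0.1670829 ] [0.48377876 0.48495644 0.4986859  0.51231111 0.51358184] ax [-0.06332535 -0.04411123  0.23290047  0.36335094  0.37560592]
high ax (array([245,   0,   0, 119, 105, 150, 139,  22,   0,   0,   0,   0,   0,
         0,   0,   0,   0,   0,   2, 380]), array([-0.06615919, -0.04295747, -0.01975574,  0.00344598,  0.02664771,
        0.04984944,  0.07305116,  0.09625289,  0.11945461,  0.14265634,
        0.16585806,  0.18905979,  0.21226151,  0.23546324,  0.25866496,
        0.28186669,  0.30506841,  0.32827014,  0.35147187,  0.37467359,
        0.39787532]))
scene [ 6045 14549  1416   300   377   360   648   507   820   796  1602   444
   263   294   121    87    68     0]
sleeve-top z 0.09493495831644594 ((0.5248290300369263, 0.07920151948928833), (0.4662226140499115, 0.05152403935790062), 79.25578308105469)
line [0.15978557 0.98715174 0.5336881  0.10115349]
nx [ 0.98715174 -0.15978557] [0.48521079 0.48855369 0.51043059 0.52463643 0.52699976] ax [-0.06461169  0.04665353  0.2273935   0.36813247  0.39370305]
high ax (array([194,  12,   0, 113,  91, 159, 181,  32,   0,   0,   0,   0,   0,
         0,   0,   0,   0,   0,   0, 291]), array([-0.07286554, -0.04962331, -0.02638108, -0.00313885,  0.02010338,
        0.04334561,  0.06658785,  0.08983008,  0.11307231,  0.13631454,
        0.15955677,  0.182799  ,  0.20604124,  0.22928347,  0.2525257 ,
        0.27576793,  0.29901016,  0.32225239,  0.34549462,  0.36873686,
        0.39197909]))
piston [0.4   0.193 0.052]
bearing [ 0.659  0.168 -0.003]
spanner [0.393 0.031 0.007]
clamp [ 0.496 -0.045  0.14 ]
```

```bash
python3 - <<'E'
from h import *
p=cv2.imread("pics/scene0.png")
cv2.imwrite("pics/c1.png",cv2.resize(p[180:280,290:450],None,fx=5,fy=5,interpolation=cv2.INTER_CUBIC))
# predicted pixel of face points (stand frame) to compare
ax=np.array([.1671,.9859]); nx=np.array([.9859,-.1671]); c=camera_model("scene"); f=200/np.tan(np.radians(c["vfov"]/2))
for y in (-100,-75,-50,0,50,150,185):
    q=np.append(nx*(.4987+.015)+ax*(.213+y/1000),.08); r=c["attitude"].T@(q-c["xyz"])
    u=f*r[0]/r[2]+c["cx"]; v=f*r[1]/r[2]+c["cy"]; print(y,((u-290)*5).round(),((v-180)*5).round())
W=cloud("top",np.load("top0.npz")["d"]); print("socket",W[160:176,312:330][W[160:176,312:330,2]>.02].mean(0))
E
```

```text
-100 88.0 136.0
-75 146.0 144.0
-50 205.0 152.0
0 324.0 169.0
50 447.0 185.0
150 700.0 220.0
185 792.0 232.0
socket [0.61224145 0.04928544 0.04993832]
```

View pics/c1.png

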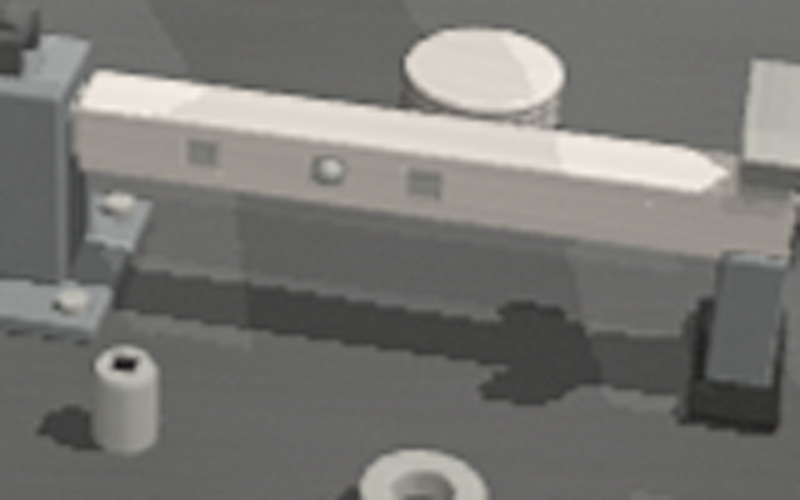

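```bash
cat >> h.py <<'E'
from scipy.spatial.transform import Rotation as Ro
AX=np.array([.1671,.9859,0]); NX=np.array([.9859,-.1671,0]); O=.4987*NX+.213*AX
RT=np.stack([AX,NX,[0,0,-1.]],1)
def sp(p): p=np.asarray(p); return np.array([(p-O)@NX,(p-O)@AX,p[2]])
def st(lab=""):
    s=readout.observe(); R=np.array(s["tool_rot"]); p=np.array(s["ee_pos"]); f=np.array(s["ft_force"])
    print(lab,"t",round(s["clock"],2),"stand mm",(sp(p)*1000).round(1),"roterr deg",np.degrees(Ro.from_matrix(R.T@RT).as_rotvec()).round(2),"F stand",[round(float(f@a),1) for a in (NX,AX,[0,0,1])],"grip",round(s["grip_width"],3)); return s
def plan(x,y,z,n=40,m=1):  # rows to stand pose
    s=readout.observe(); p=np.array(s["ee_pos"]); R=np.array(s["tool_rot"]); t=O+x*NX+y*AX; t[2]=z
    for i in range(n):
        d=R.T@(t-p)/.02; r=np.degrees(Ro.from_matrix(R.T@RT).as_rotvec())/6
        if abs(d).max()<.03 and abs(r).max()<.03: break
        d=(d/max(1,abs(d).max()/m)).round(2); r=np.clip(r,-1,1).round(2); print(d.tolist(),r.tolist())
        p=p+R@d*.02; R=R@Ro.from_rotvec(np.radians(r*6)).as_matrix()
E
python3 - <<'E'
from h import *
W=cloud("top",np.load("top0.npz")["d"]).reshape(-1,3)
a=np.array([.275,-.561]); b=O[:2]; L=np.linalg.norm(b-a); e=(b-a)/L
t=(W[:,:2]-a)@e; k=abs((W[:,:2]-a)@[-e[1],e[0]])<.12
for i in np.arange(0,.8,.1): 
    m=k&(t>i)&(t<i+.1); print(round(i,1),W[m,2].max().round(3) if m.any() else None)
plan(0,0,.405)
E
```

```text
0.0 0.239
0.1 0.238
0.2 0.005
0.3 0.004
0.4 0.123
0.5 0.16
0.6 0.956
0.7 0.099
[1.0, -0.96, -0.0] [-0.0, 0.0, -1.0]
[1.0, -0.77, -0.0] [-0.0, 0.0, -1.0]
[1.0, -0.62, -0.0] [-0.0, 0.0, -1.0]
[1.0, -0.48, -0.0] [-0.0, 0.0, -1.0]
[1.0, -0.36, -0.0] [-0.0, 0.0, -1.0]
[1.0, -0.25, -0.0] [-0.0, 0.0, -1.0]
[1.0, -0.14, -0.0] [-0.0, 0.0, -1.0]
[1.0, -0.03, -0.0] [-0.0, 0.0, -1.0]
[1.0, 0.07, -0.0] [-0.0, 0.0, -1.0]
[1.0, 0.18, -0.0] [-0.0, 0.0, -0.05]
[1.0, 0.19, -0.0] [-0.0, 0.0, -0.0]
[1.0, 0.19, -0.0] [-0.0, 0.0, -0.0]
[1.0, 0.19, -0.0] [-0.0, 0.0, -0.0]
[1.0, 0.19, -0.0] [-0.0, 0.0, -0.0]
[1.0, 0.19, -0.0] [-0.0, 0.0, -0.0]
[1.0, 0.19, -0.0] [-0.0, 0.0, -0.0]
[1.0, 0.18, -0.0] [-0.0, 0.0, -0.0]
[1.0, 0.19, -0.0] [-0.0, 0.0, -0.0]
[1.0, 0.18, -0.0] [-0.0, 0.0, -0.0]
[1.0, 0.19, -0.0] [-0.0, 0.0, -0.0]
[1.0, 0.18, -0.0] [-0.0, 0.0, -0.0]
[1.0, 0.19, -0.0] [-0.0, 0.0, -0.0]
[1.0, 0.18, -0.0] [-0.0, 0.0, -0.0]
[1.0, 0.19, -0.0] [-0.0, 0.0, -0.0]
[1.0, 0.18, -0.0] [-0.0, 0.0, -0.0]
[1.0, 0.19, -0.0] [-0.0, 0.0, -0.0]
[1.0, 0.18, -0.0] [-0.0, 0.0, -0.0]
[1.0, 0.19, -0.0] [-0.0, 0.0, -0.0]
[1.0, 0.18, -0.0] [-0.0, 0.0, -0.0]
[1.0, 0.19, -0.0] [-0.0, 0.0, -0.0]
[1.0, 0.18, -0.0] [-0.0, 0.0, -0.0]
[1.0, 0.19, -0.0] [-0.0, 0.0, -0.0]
[1.0, 0.18, -0.0] [-0.0, 0.0, -0.0]
[1.0, 0.19, -0.01] [-0.0, 0.0, -0.0]
[1.0, 0.18, -0.0] [-0.0, 0.0, -0.0]
[0.16, 0.03, -0.01] [-0.0, 0.0, -0.0]
```

Call:
send_rows(
  commands=[
    {"xyz":[0,0,-1],"rotation":[0,0,0]},
    {"xyz":[0.5,-0.5,-1],"rotation":[0,0,-1]},
    {"xyz":[1,-0.8,0],"rotation":[0,0,-1]},
    {"xyz":[1,-0.6,0],"rotation":[0,0,-1]},
    {"xyz":[1,-0.5,0],"rotation":[0,0,-1]},
  ],
)

```text
clock: 1.72
ee_pos: [0.3031, -0.4806, 0.4532]
tool_rot: [[0.634, 0.773, 0.003], [0.773, -0.634, -0.006], [-0.003, 0.006, -1.0]]
ft_force: [-0.1, -0.4, -0.9]
grip_width: 0.999
```

Call:
send_rows(
  commands=[
    {"xyz":[1,-0.4,0],"rotation":[0,0,-1]},
    {"xyz":[1,-0.3,0],"rotation":[0,0,-1]},
    {"xyz":[1,-0.1,0],"rotation":[0,0,-1]},
    {"xyz":[1,0,0],"rotation":[0,0,-1]},
    {"xyz":[1,0.1,0],"rotation":[0,0,-1]},
  ],
)

```text
clock: 2.35
ee_pos: [0.3381, -0.3806, 0.4624]
tool_rot: [[0.145, 0.989, 0.009], [0.989, -0.145, -0.016], [-0.015, 0.011, -1.0]]
ft_force: [0.1, 0.1, 0.8]
grip_width: 0.997
```

Call:
send_rows(
  commands=[
    {"xyz":[1,0.2,0],"rotation":[0,0,0]},
    {"xyz":[1,0.2,0],"rotation":[0,0,0]},
    {"xyz":[1,0.2,0],"rotation":[0,0,0]},
    {"xyz":[1,0.2,0],"rotation":[0,0,0]},
    {"xyz":[1,0.2,0],"rotation":[0,0,0]},
  ],
)

```text
clock: 2.98
ee_pos: [0.3743, -0.2794, 0.4651]
tool_rot: [[0.153, 0.988, 0.012], [0.988, -0.153, -0.02], [-0.018, 0.015, -1.0]]
ft_force: [0.5, 0.0, 0.0]
grip_width: 1.001
```

Call:
send_rows(
  commands=[
    {"xyz":[1,0.2,0],"rotation":[0,0,0]},
    {"xyz":[1,0.2,0],"rotation":[0,0,0]},
    {"xyz":[1,0.2,0],"rotation":[0,0,0]},
    {"xyz":[1,0.2,0],"rotation":[0,0,0]},
    {"xyz":[1,0.2,0],"rotation":[0,0,0]},
  ],
)

```text
clock: 3.6
ee_pos: [0.4109, -0.1775, 0.4656]
tool_rot: [[0.161, 0.987, 0.014], [0.987, -0.161, -0.022], [-0.019, 0.017, -1.0]]
ft_force: [0.7, 0.3, -0.3]
grip_width: 0.996
```

Call:
send_rows(
  commands=[
    {"xyz":[1,0.2,0],"rotation":[0,0,0]},
    {"xyz":[1,0.2,0],"rotation":[0,0,0]},
    {"xyz":[1,0.2,0],"rotation":[0,0,0]},
    {"xyz":[1,0.2,0],"rotation":[0,0,0]},
    {"xyz":[1,0.2,0],"rotation":[0,0,0]},
  ],
)

```text
clock: 4.22
ee_pos: [0.4476, -0.0759, 0.4661]
tool_rot: [[0.169, 0.985, 0.017], [0.985, -0.169, -0.023], [-0.02, 0.02, -1.0]]
ft_force: [-0.5, -0.3, -1.1]
grip_width: 0.998
```

```bash
python3 -c "
from h import *
st();plan(0,0,.33)"
```

```text
t 4.22 stand mm [ -44.7 -213.   466.1] roterr deg [ 1.16  1.14 -0.13] F stand [-0.4, -0.4, -1.1] grip 0.998
[1.0, 0.19, 0.62] [0.19, 0.19, -0.02]
[1.0, 0.21, 0.64] [0.0, -0.0, -0.0]
[1.0, 0.21, 0.64] [0.0, -0.0, -0.0]
[1.0, 0.21, 0.64] [0.0, -0.0, -0.0]
[1.0, 0.21, 0.64] [0.0, -0.0, -0.0]
[1.0, 0.21, 0.64] [0.0, -0.0, -0.0]
[1.0, 0.21, 0.64] [0.0, -0.0, -0.0]
[1.0, 0.21, 0.64] [0.0, -0.0, -0.0]
[1.0, 0.21, 0.63] [0.0, -0.0, -0.0]
[1.0, 0.21, 0.64] [0.0, -0.0, -0.0]
[0.66, 0.14, 0.42] [0.0, -0.0, -0.0]
```

Call:
send_rows(
  commands=[
    {"xyz":[1,0.2,0.5],"rotation":[0.2,0.2,0]},
    {"xyz":[1,0.2,0.5],"rotation":[0,0,0]},
    {"xyz":[1,0.2,0.5],"rotation":[0,0,0]},
    {"xyz":[1,0.2,0.5],"rotation":[0,0,0]},
    {"xyz":[1,0.2,0.6],"rotation":[0,0,0]},
  ],
  grip=0.3,
  grip_force=60,
)

```text
clock: 4.85
ee_pos: [0.4852, 0.0252, 0.4159]
tool_rot: [[0.177, 0.984, 0.004], [0.984, -0.177, 0.001], [0.001, 0.004, -1.0]]
ft_force: [0.8, 0.2, -0.2]
grip_width: 0.703
```

Call:
send_rows(
  commands=[
    {"xyz":[1,0.2,0.7],"rotation":[0,0,0]},
    {"xyz":[1,0.2,0.7],"rotation":[0,0,0]},
    {"xyz":[1,0.2,0.7],"rotation":[0,0,0]},
    {"xyz":[1,0.2,0.7],"rotation":[0,0,0]},
    {"xyz":[1,0.2,0.7],"rotation":[0,0,0]},
  ],
)

```text
clock: 5.48
ee_pos: [0.5232, 0.1263, 0.3464]
tool_rot: [[0.185, 0.983, 0.007], [0.983, -0.185, 0.0], [0.002, 0.007, -1.0]]
ft_force: [-0.6, -0.3, -0.3]
grip_width: 0.701
```

```bash
python3 - <<'E'
from h import *
st();plan(0,0,.33)
c=camera_model("wrist"); s=readout.observe(); p,d=snapshot("wrist")
f=200/np.tan(np.radians(c["vfov"]/2)); v,u=np.mgrid[0:400,0:640]; x=u-c["cx"];y=v-c["cy"]; r=np.hypot(x,y)+1e-9; th=r/f
k=np.tan(th)/r*d; P=np.stack([x*k,y*k,d],-1).reshape(-1,3)
P=P@c["T_tool_cam"][:3,:3].T+c["T_tool_cam"][:3,3]; W=P@np.array(s["tool_rot"]).T+s["ee_pos"]
S=np.stack([(W-O)@NX,(W-O)@AX,W[:,2]],1).reshape(400,640,3); ok=d>0
k=ok&(abs(S[...,2]-.094)<.006)&(abs(S[...,0])<.04)&(S[...,1]>-.1)&(S[...,1]<.15)
w=S[k]; print("z",np.median(w[:,2]))
for a in np.arange(-.1,.15,.025):
    m=w[(w[:,1]>a)&(w[:,1]<a+.025)]
    if len(m)>20: print(round(a,3),(np.percentile(m[:,0],[2,50,98])*1000).round(1))
h=S[ok&(S[...,2]>.11)&(S[...,2]<.15)&(S[...,1]>.1)&(abs(S[...,0])<.05)]; print("vee y",np.percentile(h[:,1],[1,99]) if len(h) else None)
cv2.imwrite("pics/w1.png",p[:,:,::-1])
E
```

```text
t 5.47 stand mm [ -3.9  -1.1 346.4] roterr deg [ 0.4  -0.09 -1.02] F stand [-0.5, -0.4, -0.3] grip 0.701
[0.05, 0.19, 0.82] [0.07, -0.02, -0.17]
z 0.09377714106656576
-0.1 [-12.7   1.4  15.6]
-0.075 [-12.6   1.4  16.1]
-0.05 [-12.6   1.6  15.8]
-0.025 [-12.7   1.8  16.3]
-0.0 [-12.6   1.5  16.2]
0.025 [-12.5   1.8  16.1]
0.05 [-12.6   1.8  16.2]
0.075 [-12.7   1.3  15.9]
0.1 [-12.5   1.7  16.2]
0.125 [-12.7   1.9  16.4]
vee y None
```

View pics/w1.png

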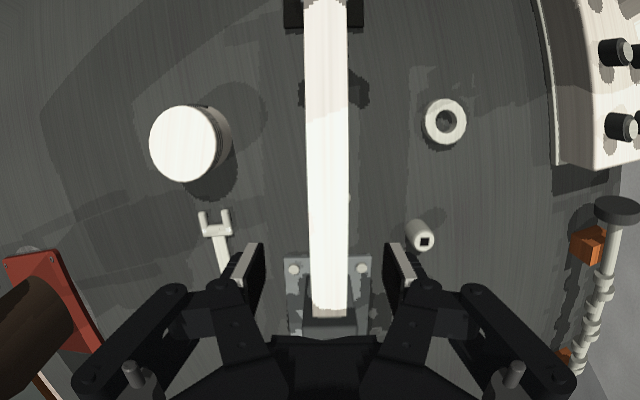

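```bash
python3 - <<'E'
from h import *
p=cv2.imread("pics/w1.png"); cv2.imwrite("pics/c2.png",cv2.resize(p[160:250,300:400],None,fx=6,fy=6,interpolation=cv2.INTER_CUBIC))
s=readout.observe(); c=camera_model("wrist"); f=200/np.tan(np.radians(c["vfov"]/2)); T=c["T_tool_cam"]; R=np.array(s["tool_rot"]); e=np.array(s["ee_pos"])
for u,v in ((350,190),(350,195),(350,200),(350,205)):
    x,y=u-c["cx"],v-c["cy"]; r=np.hypot(x,y); th=r/f
    g=R@T[:3,:3]@np.array([x/r*np.sin(th),y/r*np.sin(th),np.cos(th)]); o=e+R@T[:3,3]
    print(u,v,(sp(o+g*(.08-o[2])/g[2])*1000).round(1))
plan(.0015,0,.232)
E
```

```text
350 190 [18.3 11.3 80. ]
350 195 [18.4  7.3 80. ]
350 200 [18.4  3.2 80. ]
350 205 [18.4 -1.  80. ]
[-0.01, 0.05, 1.0] [0.04, -0.02, -0.16]
[-0.0, 0.05, 1.0] [0.0, -0.0, -0.0]
[-0.01, 0.05, 1.0] [0.0, -0.0, -0.0]
[-0.0, 0.05, 1.0] [0.0, -0.0, -0.0]
[-0.01, 0.06, 1.0] [0.0, -0.0, -0.0]
[0.0, 0.03, 0.62] [0.0, -0.0, -0.0]
```

View pics/c2.png

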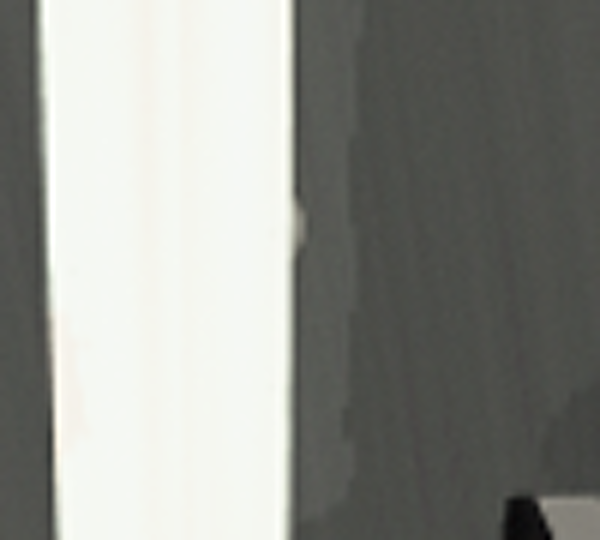

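Call:
send_rows(
  commands=[
    {"xyz":[0.05,0.05,1],"rotation":[0,0,-0.2]},
    {"xyz":[0.05,0.1,1],"rotation":[0,0,0]},
    {"xyz":[0.05,0.1,1],"rotation":[0,0,0]},
    {"xyz":[0,0,0.2],"rotation":[0,0,0]},
  ],
)

```text
clock: 6.02
ee_pos: [0.5283, 0.1325, 0.2806]
tool_rot: [[0.166, 0.986, 0.006], [0.986, -0.166, 0.001], [0.002, 0.006, -1.0]]
ft_force: [-0.6, 0.4, -0.3]
grip_width: 0.702
```

```bash
python3 - <<'E'
from h import *
s=st(); p,d=snapshot("wrist"); cv2.imwrite("pics/w2.png",p[:,:,::-1])
c=camera_model("wrist"); f=200/np.tan(np.radians(c["vfov"]/2)); T=c["T_tool_cam"]; R=np.array(s["tool_rot"]); e=np.array(s["ee_pos"])
for u,v in ((350,200),(360,240),(360,250),(360,260),(360,270),(360,280)):
    x,y=u-c["cx"],v-c["cy"]; r=np.hypot(x,y); th=r/f
    g=R@T[:3,:3]@np.array([x/r*np.sin(th),y/r*np.sin(th),np.cos(th)]); o=e+R@T[:3,3]
    print(u,v,(sp(o+g*(.08-o[2])/g[2])*1000).round(1))
p=p[:,:,::-1]; cv2.imwrite("pics/c3.png",cv2.resize(p[160:340,220:440],None,fx=3.5,fy=3.3,interpolation=cv2.INTER_CUBIC))
plan(.0015,.003,.232)
E
```

```text
t 6.03 stand mm [  0.    5.9 280.6] roterr deg [ 0.32 -0.14  0.09] F stand [-0.7, 0.2, -0.3] grip 0.702
350 200 [17.1 28.5 80. ]
360 240 [23.9  3.4 80. ]
360 250 [24.2 -3.3 80. ]
360 260 [ 24.5 -10.3  80. ]
360 270 [ 24.9 -17.4  80. ]
360 280 [ 25.3 -24.9  80. ]
[-0.06, 0.02, 1.0] [0.06, -0.03, 0.02]
[-0.06, 0.03, 1.0] [0.0, 0.0, -0.0]
[-0.03, 0.01, 0.45] [0.0, 0.0, -0.0]
```

View pics/c3.png

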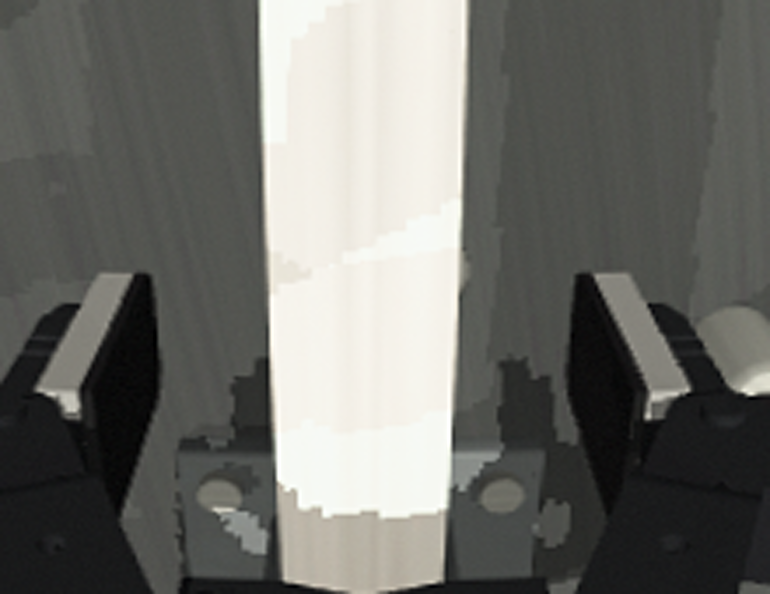

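Call:
send_rows(
  commands=[
    {"xyz":[-0.1,0,0.9],"rotation":[0.05,0,0]},
    {"xyz":[-0.1,0.05,0.9],"rotation":[0,0,0]},
    {"xyz":[0,0,0.6],"rotation":[0,0,0]},
    {"xyz":[0,0,0],"rotation":[0,0,0]},
  ],
)

```text
clock: 6.58
ee_pos: [0.5293, 0.1281, 0.2312]
tool_rot: [[0.167, 0.986, 0.003], [0.986, -0.167, 0.003], [0.003, 0.003, -1.0]]
ft_force: [-0.2, 0.2, -0.1]
grip_width: 0.701
```

```bash
python3 -c "
from h import *
st()"
```

```text
t 6.58 stand mm [  1.8   1.8 231.2] roterr deg [ 0.15 -0.18  0.03] F stand [-0.3, 0.2, -0.1] grip 0.701
```

Call:
send_rows(
  commands=[
    {"xyz":[0,0,0],"rotation":[0,0,0]},
    {"xyz":[0,0,0],"rotation":[0,0,0]},
    {"xyz":[0,0,0],"rotation":[0,0,0]},
    {"xyz":[0,0,0],"rotation":[0,0,0]},
    {"xyz":[0,0,0],"rotation":[0,0,0]},
  ],
  grip=1,
  grip_force=60,
)

```text
clock: 7.2
ee_pos: [0.5287, 0.1284, 0.2318]
tool_rot: [[0.167, 0.986, 0.0], [0.986, -0.167, 0.003], [0.003, -0.0, -1.0]]
ft_force: [0.2, -0.4, -2.4]
grip_width: 0.343
```

```bash
python3 -c "
from h import *
st()"
```

```text
t 7.2 stand mm [  1.1   1.9 231.8] roterr deg [-0.02 -0.16  0.02] F stand [0.3, -0.3, -2.4] grip 0.343
```

Call:
send_rows(
  commands=[
    {"xyz":[0.1,0,0],"rotation":[0,0,0]},
    {"xyz":[0.1,0,0],"rotation":[0,0,0]},
    {"xyz":[0.1,0,0],"rotation":[0,0,0]},
  ],
)

```text
clock: 7.58
ee_pos: [0.5295, 0.1322, 0.2318]
tool_rot: [[0.167, 0.986, -0.002], [0.986, -0.167, -0.003], [-0.003, -0.001, -1.0]]
ft_force: [-3.2, -8.8, 0.0]
grip_width: 0.345
```

```bash
python3 -c "
from h import *
st()"
```

```text
t 7.58 stand mm [  1.3   5.8 231.8] roterr deg [-0.08  0.16  0.02] F stand [-1.7, -9.2, 0.0] grip 0.345
```

Moving with modest force. Continue.

Call:
send_rows(
  commands=[
    {"xyz":[0.1,0,0],"rotation":[0,0,0]},
    {"xyz":[0.1,0,0],"rotation":[0,0,0]},
    {"xyz":[0.1,0,0],"rotation":[0,0,0]},
  ],
)

```text
clock: 7.95
ee_pos: [0.5301, 0.134, 0.2317]
tool_rot: [[0.167, 0.986, -0.006], [0.986, -0.167, -0.012], [-0.013, -0.003, -1.0]]
ft_force: [-3.4, -10.5, 0.7]
grip_width: 0.343
```

```bash
python3 -c "
from h import *
st()"
```

```text
t 7.95 stand mm [  1.6   7.7 231.7] roterr deg [-0.2   0.73  0.01] F stand [-1.6, -10.9, 0.7] grip 0.343
```

Call:
send_rows(
  commands=[
    {"xyz":[0.15,0,0],"rotation":[0,0.1,0]},
    {"xyz":[0.15,0,0],"rotation":[0,0.05,0]},
    {"xyz":[0.15,0,0],"rotation":[0,0.05,0]},
  ],
)

```text
clock: 8.32
ee_pos: [0.5312, 0.1393, 0.2318]
tool_rot: [[0.167, 0.986, -0.005], [0.986, -0.167, -0.0], [-0.001, -0.005, -1.0]]
ft_force: [-2.6, -5.8, -0.7]
grip_width: 0.343
```

```bash
python3 -c "
from h import *
st()"
```

```text
t 8.32 stand mm [  1.8  13.1 231.8] roterr deg [-0.28  0.05  0.  ] F stand [-1.6, -6.1, -0.7] grip 0.343
```

Call:
send_rows(
  commands=[
    {"xyz":[0.12,0,0],"rotation":[-0.05,0,0]},
    {"xyz":[0.12,0,0],"rotation":[0,0,0]},
    {"xyz":[0.12,0,0],"rotation":[0,0,0]},
    {"xyz":[0.12,0,0],"rotation":[0,0,0]},
    {"xyz":[0.12,0,0],"rotation":[0,0,0]},
  ],
)

```text
clock: 8.95
ee_pos: [0.5326, 0.1495, 0.2317]
tool_rot: [[0.167, 0.986, -0.004], [0.986, -0.167, -0.008], [-0.008, -0.003, -1.0]]
ft_force: [-2.7, -5.0, 0.7]
grip_width: 0.345
```

```bash
python3 - <<'E'
from h import *
st(); p,d=snapshot("scene"); cv2.imwrite("pics/c4.png",cv2.resize(p[180:280,290:450,::-1],None,fx=5,fy=5,interpolation=cv2.INTER_CUBIC))
E
```

```text
t 8.95 stand mm [  1.4  23.4 231.7] roterr deg [-0.15  0.48  0.03] F stand [-1.9, -5.4, 0.7] grip 0.345
```

View pics/c4.png

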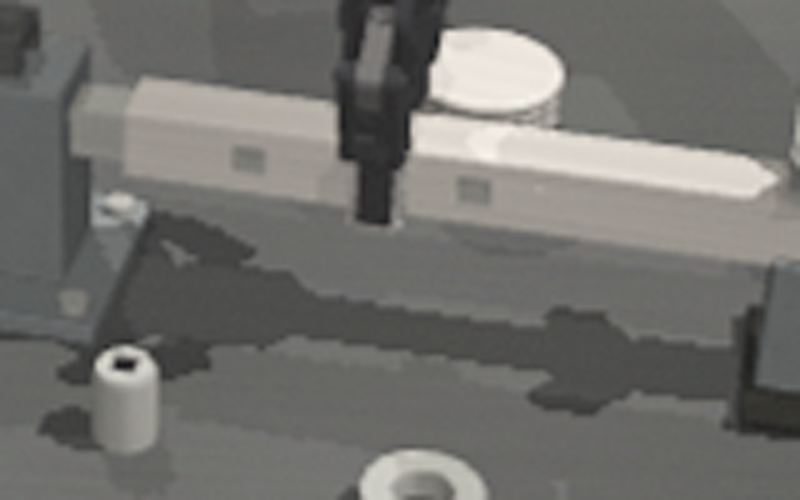

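Call:
send_rows(
  commands=[
    {"xyz":[0.13,0,0],"rotation":[0,0.05,0]},
    {"xyz":[0.13,0,0],"rotation":[0,0.03,0]},
    {"xyz":[0.13,0,0],"rotation":[0,0.02,0]},
    {"xyz":[0.13,0,0],"rotation":[0,0.02,0]},
    {"xyz":[0.13,0,0],"rotation":[0,0.02,0]},
  ],
)

```text
clock: 9.62
ee_pos: [0.5346, 0.1608, 0.2318]
tool_rot: [[0.166, 0.986, -0.003], [0.986, -0.166, 0.0], [-0.001, -0.003, -1.0]]
ft_force: [-1.7, -5.3, -0.4]
grip_width: 0.344
```

Call:
send_rows(
  commands=[
    {"xyz":[0.13,0,0],"rotation":[0,0.02,0]},
    {"xyz":[0.13,0,0],"rotation":[0,0.02,0]},
    {"xyz":[0.13,0,0],"rotation":[0,0.02,0]},
    {"xyz":[0.13,0,0],"rotation":[0,0.02,0]},
  ],
)

```text
clock: 10.12
ee_pos: [0.5362, 0.1697, 0.2317]
tool_rot: [[0.166, 0.986, -0.004], [0.986, -0.166, 0.003], [0.002, -0.004, -1.0]]
ft_force: [-3.0, -5.9, -0.2]
grip_width: 0.348
```

```bash
python3 -c "
from h import *
st()"
```

```text
t 10.12 stand mm [  1.6  43.9 231.7] roterr deg [-0.23 -0.12  0.09] F stand [-2.0, -6.3, -0.2] grip 0.348
```

Call:
send_rows(
  commands=[
    {"xyz":[0.12,0,0],"rotation":[0,0,0]},
    {"xyz":[0.12,0,0],"rotation":[0,0.02,0]},
    {"xyz":[0.12,0,0],"rotation":[0,0.02,0]},
  ],
)

```text
clock: 10.5
ee_pos: [0.5374, 0.1762, 0.2318]
tool_rot: [[0.166, 0.986, -0.004], [0.986, -0.166, 0.004], [0.003, -0.004, -1.0]]
ft_force: [-1.8, -3.3, -1.9]
grip_width: 0.347
```

Call:
send_rows(
  commands=[
    {"xyz":[0.11,0,0],"rotation":[0,0.02,0]},
  ],
)

```text
clock: 10.62
ee_pos: [0.5377, 0.1787, 0.2317]
tool_rot: [[0.166, 0.986, -0.003], [0.986, -0.165, 0.006], [0.006, -0.004, -1.0]]
ft_force: [-1.3, -1.5, -0.3]
grip_width: 0.344
```

Call:
send_rows(
  commands=[
    {"xyz":[0.11,0,0],"rotation":[0,0.02,0]},
  ],
)

```text
clock: 10.75
ee_pos: [0.5381, 0.181, 0.2317]
tool_rot: [[0.165, 0.986, -0.003], [0.986, -0.165, 0.008], [0.007, -0.004, -1.0]]
ft_force: [-2.0, -7.0, 0.2]
grip_width: 0.341
```

```bash
python3 -c "
from h import *
st()"
```

```text
t 10.75 stand mm [  1.6  55.4 231.7] roterr deg [-0.23 -0.42  0.11] F stand [-0.8, -7.3, 0.2] grip 0.341
```

Call:
send_rows(
  commands=[
    {"xyz":[0.1,0,0],"rotation":[0,-0.03,0]},
  ],
)

```text
clock: 10.88
ee_pos: [0.5384, 0.1822, 0.2317]
tool_rot: [[0.165, 0.986, -0.004], [0.986, -0.165, 0.002], [0.002, -0.004, -1.0]]
ft_force: [-3.6, -11.6, 2.1]
grip_width: 0.334
```

```bash
python3 - <<'E'
from h import *
st(); p,d=snapshot("scene"); cv2.imwrite("pics/c5.png",cv2.resize(p[180:280,290:450,::-1],None,fx=5,fy=5,interpolation=cv2.INTER_CUBIC))
E
```

```text
t 10.88 stand mm [  1.7  56.6 231.7] roterr deg [-0.26 -0.09  0.12] F stand [-1.6, -12.0, 2.1] grip 0.334
```

View pics/c5.png

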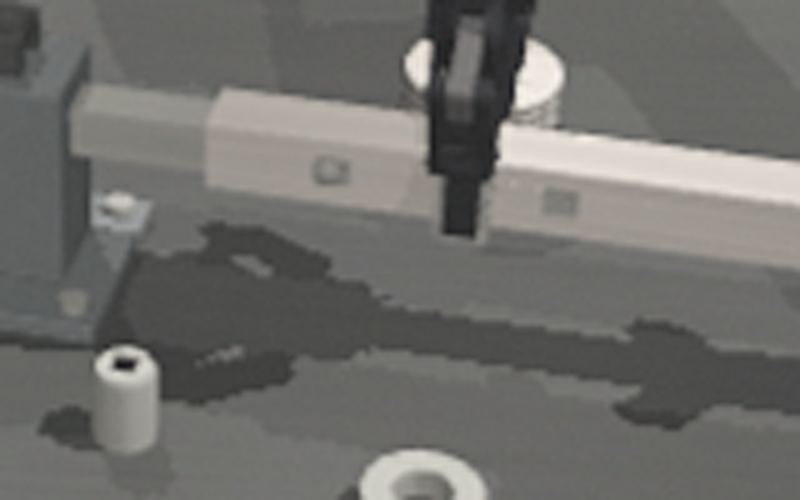

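Call:
send_rows(
  commands=[
    {"xyz":[-0.05,0,0],"rotation":[0,0,0]},
    {"xyz":[0,0,0],"rotation":[0,0,0]},
  ],
)

```text
clock: 11.18
ee_pos: [0.5383, 0.1815, 0.2318]
tool_rot: [[0.165, 0.986, -0.004], [0.986, -0.165, 0.003], [0.002, -0.004, -1.0]]
ft_force: [-2.1, -3.6, -1.7]
grip_width: 0.341
```

Call:
send_rows(
  commands=[
    {"xyz":[0,0,0],"rotation":[0,0,0]},
    {"xyz":[0,0,0],"rotation":[0,0,0]},
    {"xyz":[0,0,0],"rotation":[0,0,0]},
  ],
  grip=0.3,
)

```text
clock: 11.55
ee_pos: [0.5391, 0.1826, 0.2329]
tool_rot: [[0.165, 0.986, -0.001], [0.986, -0.165, 0.006], [0.005, -0.002, -1.0]]
ft_force: [1.1, -0.5, -0.2]
grip_width: 0.693
```

Call:
send_rows(
  commands=[
    {"xyz":[0,0,-1],"rotation":[0,0,0]},
    {"xyz":[0,0,-1],"rotation":[0,0,0]},
    {"xyz":[0,0,-1],"rotation":[0,0,0]},
    {"xyz":[0,0,-1],"rotation":[0,0,0]},
    {"xyz":[-0.5,0,-1],"rotation":[0,0,0]},
  ],
)

```text
clock: 12.18
ee_pos: [0.5378, 0.1729, 0.341]
tool_rot: [[0.163, 0.987, 0.002], [0.987, -0.163, 0.007], [0.007, 0.0, -1.0]]
ft_force: [-0.2, 0.1, 0.1]
grip_width: 0.703
```

```bash
python3 - <<'E'
from h import *
st(); p,d=snapshot("scene"); np.savez("s2.npz",d=d); a=cv2.resize(p[150:250,230:390,::-1],None,fx=5,fy=5,interpolation=cv2.INTER_CUBIC); cv2.imwrite("pics/c6.png",a)
for t in("clamp_tip",): print(models.spot_in("scene",t))
W=cloud("scene",d)[150:260,215:470].reshape(-1,3); S=np.stack([(W-O)@NX,(W-O)@AX,W[:,2]],1)
W2=cloud("top",np.load("top0.npz")["d"]).reshape(-1,3); S2=np.stack([(W2-O)@NX,(W2-O)@AX,W2[:,2]],1)
for n,Q in(("scene",S),("top",S2)):
  for y in np.arange(-.22,-.1,.01):
    m=Q[(abs(Q[:,0])<.03)&(abs(Q[:,1]-y)<.005)&(Q[:,2]>.11)&(Q[:,2]<.2)]
    if len(m)>3: print(n,round(y,3),"x",(np.percentile(m[:,0],[5,50,95])*1000).round(1),"z",(np.percentile(m[:,2],[5,95])*1000).round(1))
E
```

```text
t 12.18 stand mm [  2.6  47.4 341. ] roterr deg [ 0.02 -0.41  0.22] F stand [-0.2, 0.1, 0.1] grip 0.703
[{'bbox': [0.4326, 0.4358, 0.0645, 0.0595], 'p': 0.27}]
scene -0.21 x [-3.7 11.5 14.2] z [144.1 157.1]
scene -0.2 x [-8.5 10.2 13.7] z [143.  159.1]
scene -0.19 x [-8.   4.8 11.7] z [141.5 156.4]
scene -0.18 x [-4.5  5.2 11.6] z [136.5 146.3]
scene -0.17 x [-5.2  5.8 10.1] z [131.2 140.3]
scene -0.16 x [-5.   5.5 10.3] z [126.1 134.7]
scene -0.15 x [-4.3  8.9 16.7] z [111.5 129.2]
scene -0.14 x [-4.  11.3 17.7] z [111.5 128.6]
scene -0.13 x [-13.7   4.4  17.4] z [112.4 126.6]
top -0.21 x [-8.2  0.7 10. ] z [149.3 154.9]
top -0.2 x [-10.7  -0.8   9.8] z [153.4 158.6]
top -0.19 x [-8.8  0.1  9. ] z [144.8 157. ]
top -0.18 x [-7.5 -0.2  6.6] z [139.3 145.3]
top -0.17 x [-7.2 -0.1  7.2] z [133.8 140.5]
top -0.16 x [-6.9 -0.   7.3] z [128.7 134.6]
top -0.15 x [-12.4  -0.3  11.5] z [121.  130.3]
top -0.14 x [-13.9  -0.4  13.6] z [118.9 128.4]
top -0.13 x [-13.8  -1.2  12.5] z [119.8 128.1]
```

View pics/c6.png

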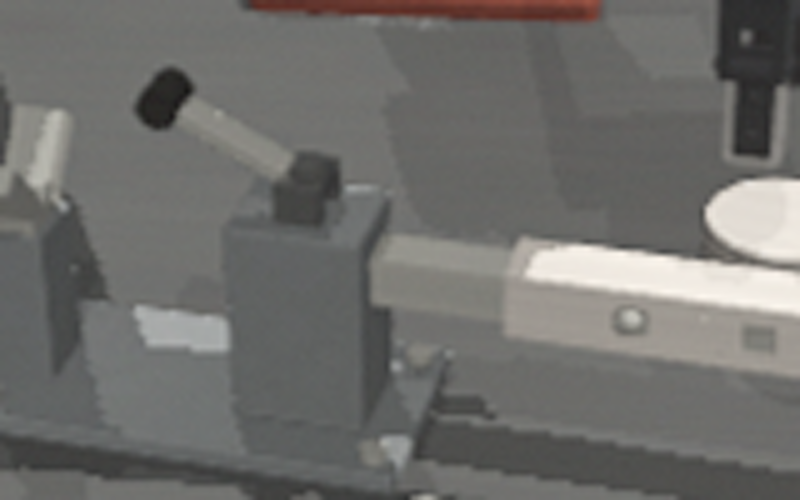

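Call:
send_rows(
  commands=[
    {"xyz":[-1,-0.1,-0.8],"rotation":[0,0,0]},
    {"xyz":[-1,0,-0.4],"rotation":[0,0,0]},
    {"xyz":[-1,0,0],"rotation":[0,0,0]},
    {"xyz":[-1,0,0],"rotation":[0,0,0]},
    {"xyz":[-1,0,0],"rotation":[0,0,0]},
  ],
  grip=1,
  grip_force=30,
)

```text
clock: 12.9
ee_pos: [0.5189, 0.0713, 0.3663]
tool_rot: [[0.163, 0.987, 0.007], [0.987, -0.163, 0.008], [0.009, 0.005, -1.0]]
ft_force: [0.1, -0.5, 0.1]
grip_width: 0.0
```

Call:
send_rows(
  commands=[
    {"xyz":[-1,0,0],"rotation":[0,0,0]},
    {"xyz":[-1,0,0],"rotation":[0,0,0]},
    {"xyz":[-1,0,0],"rotation":[0,0,0]},
    {"xyz":[-1,0,0],"rotation":[0,0,0]},
    {"xyz":[-1,0,0],"rotation":[0,0,0]},
  ],
)

```text
clock: 13.52
ee_pos: [0.5001, -0.0325, 0.3626]
tool_rot: [[0.165, 0.986, 0.002], [0.986, -0.165, 0.01], [0.01, 0.001, -1.0]]
ft_force: [0.1, -0.3, 0.6]
grip_width: -0.005
```

```bash
python3 -c "
from h import *
st(); plan(.0005,-.184,.33)"
```

```text
t 13.53 stand mm [-2.000e-01 -1.615e+02  3.626e+02] roterr deg [ 0.05 -0.57  0.1 ] F stand [0.1, -0.3, 0.6] grip -0.005
[-0.71, 0.02, 1.0] [0.01, -0.09, 0.02]
[-0.43, 0.01, 0.62] [-0.0, -0.0, -0.0]
```

Call:
send_rows(
  commands=[
    {"xyz":[-0.7,0,0.3],"rotation":[0,-0.1,0]},
    {"xyz":[-0.2,0,0.5],"rotation":[0,0,0]},
    {"xyz":[0,0,0.5],"rotation":[0,0,0]},
  ],
)

```text
clock: 13.9
ee_pos: [0.4964, -0.0523, 0.3344]
tool_rot: [[0.168, 0.986, 0.0], [0.986, -0.168, -0.001], [-0.001, 0.001, -1.0]]
ft_force: [-0.3, 0.3, -0.0]
grip_width: 0.002
```

```bash
python3 -c "
from h import *
st(); plan(.0005,-.184,.288)"
```

```text
t 13.9 stand mm [  -0.5 -181.5  334.4] roterr deg [ 0.03  0.04 -0.07] F stand [-0.3, 0.2, -0.0] grip 0.002
[-0.05, 0.02, 1.0] [0.01, 0.01, -0.01]
[-0.05, 0.02, 1.0] [-0.0, -0.0, -0.0]
[-0.02, 0.01, 0.32] [-0.0, -0.0, -0.0]
```

Call:
send_rows(
  commands=[
    {"xyz":[-0.1,0.05,0.4],"rotation":[0,0,0]},
    {"xyz":[-0.05,0,0.4],"rotation":[0,0,0]},
    {"xyz":[0,0,0.4],"rotation":[0,0,0]},
    {"xyz":[0,0,0.4],"rotation":[0,0,0]},
  ],
)

```text
clock: 14.4
ee_pos: [0.4973, -0.0545, 0.3002]
tool_rot: [[0.166, 0.986, 0.001], [0.986, -0.166, -0.001], [-0.001, 0.001, -1.0]]
ft_force: [-0.9, -2.8, 2.9]
grip_width: -0.003
```

Call:
send_rows(
  commands=[
    {"xyz":[0,0,0.3],"rotation":[0,0,0]},
    {"xyz":[0,0,0.2],"rotation":[0,0,0]},
  ],
)

```text
clock: 14.65
ee_pos: [0.4977, -0.0548, 0.2912]
tool_rot: [[0.166, 0.986, 0.001], [0.986, -0.166, -0.002], [-0.002, 0.001, -1.0]]
ft_force: [-13.0, 1.8, 33.4]
grip_width: -0.002
```

```bash
python3 -c "
from h import *
st()"
```

```text
t 14.65 stand mm [   1.2 -183.9  291.2] roterr deg [0.06 0.11 0.07] F stand [-13.1, -0.4, 33.4] grip -0.002
```

Call:
send_rows(
  commands=[
    {"xyz":[0,0,-0.5],"rotation":[0,0,0]},
    {"xyz":[0,0,-1],"rotation":[0,0,0]},
    {"xyz":[0,0,-1],"rotation":[0,0,0]},
    {"xyz":[0,0,-1],"rotation":[0,0,0]},
    {"xyz":[0,0,-1],"rotation":[0,0,0]},
  ],
)

```text
clock: 15.28
ee_pos: [0.4965, -0.0535, 0.3804]
tool_rot: [[0.166, 0.986, -0.005], [0.986, -0.166, 0.002], [0.002, -0.005, -1.0]]
ft_force: [0.1, 0.5, -0.1]
grip_width: -0.002
```

Call:
send_rows(
  commands=[
    {"xyz":[0,0,-0.5],"rotation":[0,0,0]},
    {"xyz":[0,0,0],"rotation":[0,0,0]},
    {"xyz":[0,0,0],"rotation":[0,0,0]},
  ],
)

```text
clock: 15.65
ee_pos: [0.4966, -0.0532, 0.3907]
tool_rot: [[0.166, 0.986, -0.004], [0.986, -0.166, 0.003], [0.002, -0.004, -1.0]]
ft_force: [0.1, -0.5, 0.0]
grip_width: -0.002
```

```bash
python3 - <<'E'
from h import *
st(); p,d=snapshot("scene"); a=cv2.resize(p[150:280,215:465,::-1],None,fx=3.2,fy=3.2,interpolation=cv2.INTER_CUBIC); cv2.imwrite("pics/c7.png",a)
W=cloud("scene",d)[150:260,215:470].reshape(-1,3); S=np.stack([(W-O)@NX,(W-O)@AX,W[:,2]],1)
for y in np.arange(-.21,-.15,.01):
    m=S[(abs(S[:,0])<.015)&(abs(S[:,1]-y)<.005)&(S[:,2]>.1)&(S[:,2]<.2)]
    if len(m)>3: print(round(y,3),"z",(np.percentile(m[:,2],[5,95])*1000).round(1))
E
```

```text
t 15.65 stand mm [-1.000e-01 -1.825e+02  3.907e+02] roterr deg [-0.24 -0.13  0.07] F stand [0.2, -0.5, 0.0] grip -0.002
-0.21 z [108.5 122.7]
-0.2 z [109.7 122.4]
-0.19 z [112.6 119.1]
-0.18 z [114.  119.9]
-0.17 z [104.4 120.8]
-0.16 z [104.8 121.7]
```

View pics/c7.png

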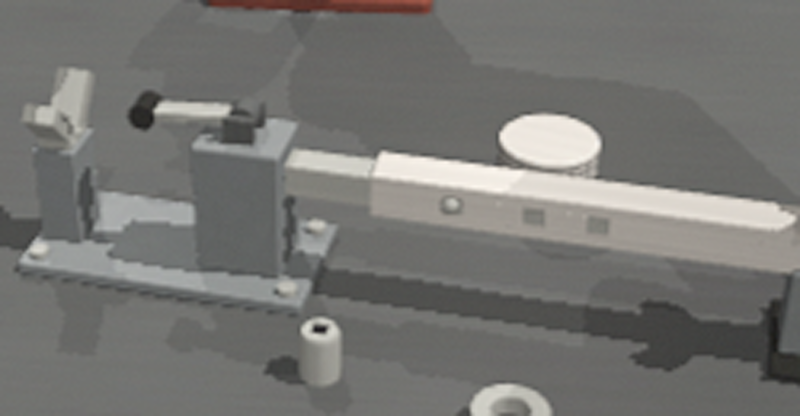

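The lever lies just below level, with its bar top at 119 mm at y = -190. The button stands out in the new hole at (452,205), and the socket, bearing and piston have not moved.

```bash
python3 -c "
from h import *
bot.sign_off(); st()"
```

```text
the job is handed in; nothing more can be done
the job is handed in; nothing more can be done
```

The stand is one hole longer, the clamp lever is fully down, and I handed the job in at about 15.7 s.

- **Lengthening:** I pressed the button flush with a 60 N grip on the sleeve, then slid the sleeve about 52 mm at under 20 mm/s. In the readings between moves, the push on the sleeve was at most about 12 N. The last scene pictures show the button standing out in the next hole.
- **Clamp lever:** I pressed it at stand y = -184 mm until it met its stop, with the fingertips about 118 mm above the bench and 33 N vertical force. Wrist force was about 36 N in all, because there was also about 13 N sideways. After I withdrew, the bar's top measured 119 to 120 mm there, which matches fully down.
- **Surroundings:** The socket, bearing and piston look unmoved in the last picture. The spanner is out of that view, so I did not check it again; the arm did not go near it.
- **Disagreements:** The cameras differed by 2 to 4 mm on the button's and sleeve's position, so I placed the grip between their readings. The sleeve moved about 2 mm less than the tool, probably from flex or slight pad slip.

The wrist force read near zero before hand-in, with the tool clear of everything.

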